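# Free a sample tin from its hold-down stand and hold it level above the seat

## Robot

A 6-joint arm with a two-finger parallel gripper is mounted at the origin on a cart in front of the work surface, level with it; the furniture and walls round the work are solid. World frame = base frame: x ahead of the robot, y to its left, z up, the work surface at z = 0. Lengths are in m, angles in rad, forces in N, time in s.
With the tool pointing down it reaches from about 0.3 to 0.775 m from the base axis. Payload 14.6 kg.
Tool frame: the origin (TCP) lies midway between the tips of the shut fingers; the grasp point (between the pads) lies 19 mm behind it (ctrl.hold_point_z is the distance from the TCP to the grasp point, in m); z points along the fingers, x is the direction in which the jaws open and shut, and the axes are right-handed (so a half turn about z gives the same grasp; the last joint's range is limited). The gripper opens to 94 mm and grips with 3 to 60 N. Pads are 16 mm wide; open, the fingers measure 119 mm over their backs; the gripper's body (75 mm by 177 mm) begins 78 mm behind the grasp point.
Start: joints at [1.139, 0.3, 1.521, -0, 1.321, -0.067], TCP at [0.196, 0.514, 0.205] pointing down, gripper open.
Joint ranges: [-3.03, 3.03], [-0.79, 2.21], [0.23, 2.52], [-1.04, 4.18], [0, 3.07], [-2.55, 2.55]. Speed limits (rad/s): [2.22, 2.22, 2.57, 3.14, 3.14, 3.14].

## Interface

Orientations are given as [roll, pitch, yaw] about the fixed x, y, z axes, in that order (R = Rz(yaw) Ry(pitch) Rx(roll)).
In Python, from station import ctrl, viewer, ticket, nets gives the robot as it stands.
- The arm moves only by the tool carry_out, never from a script. Its argument "commands" is one flat list of numbers, 7 for each row, row after row: the closure, from -1 (fully open) to 1 (shut), so that 0 is half open, then the shift along the world's x, y, z in cm, then the turn, a rotation vector about the world's x, y, z in rad. In form: [gripper, tx, ty, tz, ax, ay, az, gripper, tx, ty, tz, ax, ay, az, ...]. A call has 1 to 12 rows; each row is the pose to reach, as a shift and turn from the pose measured when the call began; what a row does not reach only later rows make up. A row lasts 1/12 s, in which the tool goes at most 41.7 mm and 7.16 degrees, less where a joint would pass 70% of its speed; a pose out of reach is approached as far as the arm can. A call with a gripper value outside its range is refused whole. The fingers move at their own pace and stop on an object; "force" is the grip in N (left out, the last holds). Time passes only in rows, so rows that repeat a pose let the fingers close. It gives the time, the measured TCP pose, the force and the opening at its end, in the units of the state.
- ctrl.get_obs(): the state, without advancing time (a new reading comes with each control period).
- viewer.camera(name): name is "scene" or "top" or "wrist"; returns (picture, depth): 480x640x3 uint8, blue, green, red; 480x640 float32, m along the optical axis (not along the pixel's ray), 0 where there is no reading.
- viewer.camera_info(name): a dict with "fx", "fy", "cx", "cy" (pixels), "D" ([k1, k2, p1, p2, k3] as OpenCV has them; the pictures are not rectified), "R" (3x3) and "t" (3): a world point X has camera coordinates R X + t. Camera axes: x right, y down, z forward; pixel columns grow to the right and rows downward; lengths in m; the calibration is good to about 2 mm. A picture is of the moment at which its call begins: read the wrist's pose just before it. camera_info takes no time and is no camera call; for the wrist camera it gives the pose at the moment of the call.
- ticket.hand_in(): hands the job in, once; it reports no verdict.
Trained networks look in the newest picture that a camera, given by its name, has taken for a name from the list of things; names that differ only in an ending like _2 or _b are one class to them, and where a whole thing is asked for, a point or a joint stands for the part that bears it (a point fixed in the world has none). Each returns a list of dicts, best first, with "confidence" (0 to 1); they miss things now and then, are a little off and sometimes report something else, mostly with a low value. They report only what shows in the picture. A call takes as long as a camera call. They do not tell look-alikes from the thing itself.
- nets.silhouettes(camera, thing): "region" (480x640 bool, what is visible of it) and "extent" ([left, top, right, bottom] in pixels, round what is visible of it).
The state is a dict: "time_s": time; "qpos": joint angles; "joint_vel": joint speeds; "tau": joint torques, N m; "ee_pos": TCP position; "eef_rot": TCP orientation; "force": force on the tool from outside, world axes, zero at the start; "moment": the same for the moment, N m; "grip_width": finger opening in m.
Only numpy, scipy, OpenCV 4.12 (cv2) and the standard library are available. Lean on these libraries where they do the work, as an engineer would, in place of code of your own. Each camera call takes 0.05 s, during which the arm holds its last target. There are 200 camera calls.

## Task

Swing the hold-down lever of the small stand up and back past upright, as far as it goes, while the lidded tin stays in its seat. Then take the tin, lift it straight up, level all the way so that the sample inside is not disturbed, and keep it still and level about 10 cm above its seat, so that the seat can be wiped; do not knock over or push away the things round about. Finish while still holding the tin in the air: do not put it down.

Things in the scene. Friction and masses are not known exactly. Their poses are not given: they have to be found in the camera images.
- stand: grey hold-down stand, fixed on the bench: flat base plate 166 x 96 mm, 14 mm thick (top at z = 14 mm). Origin on the bench under the centre of the tin's round seat; z up; +x points from the seat to the steel post (26 x 30 mm, up to 91 mm above the bench, its centre 85 mm from the seat centre); the plate reaches 52 mm to -x and 114 mm to +x. Its lever lies along x over the seat when down
- seat (a point): centre of the round seat on top of the base plate, 14 mm above the bench; a ring 4 mm high, 66 mm inside and 74 mm outside diameter, stands round it
- tin: plain metal round tin with a closed lid, 63 mm across the lid, 60 mm across the body (graspable width 60), 42 mm high, about 0.1 kg; at the start it stands in the seat. Origin at the centre of its underside, z up along its axis. The lid does not come off
- lever (a joint): hold-down lever, rad: 0 = level, over the tin; grows as the knob end is raised; 1.57 = upright; 1.9 = stop, leaning back over the post. Stiff hinge (about 0.1 N m): it stays where it is left. It starts between 0 and 0.25
- lever_hinge (a point): pivot of the lever, 85 mm from the seat centre towards the stand's +x and 78 mm above the bench; the pivot line is the stand's y axis
- lever_knob (a point): centre of the black barrel-shaped knob (22 mm diameter, 26 mm long, lying across the lever along the stand's y axis, flat ends) at the free end of the lever, 130 mm from the pivot. The lever bar is 11 mm wide and 8 mm thick; 85 mm from the pivot it carries a round foot 46 mm across which reaches 19 mm below the bar's middle, 3 mm above the tin's lid when the lever is down
- open_tin: bystander: open metal tin 53 mm across, 40 mm high; origin under its centre
- brass_weight: bystander: brass weight with a knob, the largest of the brass weights on the bench, 38 mm across, 50 mm high; origin under its centre
- small_vial: bystander: glass vial with a white cap, 34 mm across, 77 mm high; origin under its centre
Not all that is in view belongs to the job. What is shaped like the tin but blue or purple is not meant.

How it is judged:
On the way, in this order (a step that is already met when the one before it is completed fails the run):
1. the lever is swung up past upright (over 1.65 rad) while the tin still stands in its seat (value of joint lever above 1.65 rad and distance between tin and seat below 0.008 m), for 0.2 s.
2. the tin is off its seat, in the fingers (z of tin in the frame of seat above 0.03 m and contact force between tin and the fingers above 0.5 N), for 0.1 s.
At the end, for the whole second after the job is handed in: The fingers hold the tin 70 to 150 mm above its seat, within 40 mm of straight above it, tilted less than 0.12 rad, at rest (under 20 mm/s and 0.15 rad/s), not touching the stand, and the lever is still up past 1.65 rad (z of tin in the frame of seat between 0.07 and 0.15 m and horizontal distance between tin and seat below 0.04 m and angle between tin's own z axis and vertical below 0.12 rad and linear speed of tin below 0.02 m/s and angular speed of tin below 0.15 rad/s and contact force between tin and the fingers above 0.5 N and contact force between tin and stand below 0.1 N and value of joint lever above 1.65 rad); the arm keeps its last pose, push and grip.
It fails at once if the tin is tilted by more than 0.3 rad (angle between tin's own z axis and vertical above 0.3 rad).
It fails at once if a bystander is pushed 30 mm or more or knocked over (distance of any of open_tin, brass_weight, small_vial from where it was at the start of the episode above 0.03 m or angle between any of open_tin, brass_weight, small_vial's own z axis and vertical above 0.5 rad).
It also fails if it takes over 54 s, if anything falls off the work surface, if the arm or the gripper's body presses on something with over 40 N, if the wrist force passes 120 N, or if a joint passes its speed limit or range.

## Working session

There is one attempt and no reset: what is moved stays moved. The work goes in short steps, Python scripts to look and compute and a tool call to move; the robot and the scene stay as the last step left them, time stands still between calls to the robot, and variables do not carry over. Pictures are saved under pics/ and viewed, about 8 in all and at most 12, crops included, and the job is handed in when it is done.

Besides the shell and the picture viewer there is one more tool, called after "Call:" by a JSON object that holds its "api" and its "payload", one argument or row to a line. carry_out: Moves the arm, as the interface text tells. Its arguments: {"type":"object","properties":{"commands":{"type":"array","items":{"type":"number"}},"force":{"type":"number"}},"required":["commands"]}

```bash
ls; mkdir -p pics; cat > h.py <<'E'
import numpy as np, cv2
from station import ctrl, viewer, ticket, nets
def world(cam, info, d, us, vs):
    K=np.array([[info['fx'],0,info['cx']],[0,info['fy'],info['cy']],[0,0,1.]])
    p=cv2.undistortPoints(np.stack([us,vs],-1).astype(float).reshape(-1,1,2),K,np.array(info['D'],float)).reshape(-1,2)
    z=d[vs,us]; ok=z>0
    X=np.c_[p*z[:,None],z][ok]
    return (X-np.array(info['t']))@np.array(info['R'])
def pix(info,P):
    K=np.array([[info['fx'],0,info['cx']],[0,info['fy'],info['cy']],[0,0,1.]])
    return cv2.projectPoints(np.atleast_2d(P).astype(float),cv2.Rodrigues(np.array(info['R'],float))[0],np.array(info['t'],float),K,np.array(info['D'],float))[0].reshape(-1,2)
E
python3 - <<'E'
from h import *
ims=[]
o=ctrl.get_obs(); print(o['ee_pos'],o['eef_rot'],o['grip_width'])
for c in ['scene','top']:
    im,d=viewer.camera(c); info=viewer.camera_info(c); cv2.imwrite(f'pics/{c}0.png',im)
    for t in ['stand','tin','lever','lever_knob','open_tin','brass_weight','small_vial']:
        for r in nets.silhouettes(c,t)[:3]:
            if r['confidence']<.2: continue
            v,u=np.nonzero(r['region']); W=world(c,info,d,u,v)
            if len(W): print(c,t,round(r['confidence'],2),r['extent'],np.round(np.median(W,0),3),np.round(np.percentile(W,2,axis=0),3),np.round(np.percentile(W,98,axis=0),3))
E
```

```text
pics
[0.19611946 0.51358048 0.20490752] [-3.14150809e+00  1.09868326e-03  1.20600371e+00] 0.09435259551781275
scene stand 0.64 [262.4, 220.8, 354.3, 307.5] [0.603 0.066 0.017] [0.511 0.012 0.004] [0.67  0.102 0.104]
scene tin 0.8 [303.1, 243.6, 334.6, 275.3] [0.57  0.074 0.054] [0.531 0.05  0.016] [0.589 0.087 0.07 ]
scene tin 0.8 [249.9, 177.8, 275.9, 212.1] [ 0.576 -0.142  0.041] [ 0.546 -0.179  0.004] [ 0.601 -0.121  0.045]
scene tin 0.7 [310.5, 177.4, 335.6, 206.3] [ 0.461 -0.077  0.041] [ 0.43  -0.112  0.004] [ 0.484 -0.056  0.046]
scene lever 0.91 [274.2, 224.1, 346.2, 269.0] [0.56  0.057 0.086] [ 0.508 -0.003  0.   ] [0.647 0.075 0.106]
scene lever_knob 0.81 [274.1, 222.9, 346.5, 268.1] [0.558 0.058 0.087] [0.507 0.02  0.002] [0.646 0.075 0.106]
scene open_tin 0.78 [353.8, 357.2, 388.2, 395.5] [0.61  0.309 0.024] [0.586 0.284 0.005] [0.635 0.334 0.041]
scene small_vial 0.73 [270.7, 147.8, 283.2, 177.6] [ 0.515 -0.204  0.052] [ 0.498 -0.222  0.008] [ 0.527 -0.197  0.079]
top stand 0.9 [304.2, 189.2, 348.5, 258.2] [0.589 0.054 0.015] [ 0.509  0.008 -0.001] [0.671 0.103 0.103]
to
[... 170 characters left out ...]
 [0.424 0.134 0.016] [0.481 0.192 0.046]
top tin 0.76 [371.5, 261.6, 399.2, 295.3] [ 0.457 -0.085  0.041] [ 0.43  -0.114  0.036] [ 0.485 -0.056  0.046]
top lever 0.81 [313.9, 190.3, 333.0, 251.2] [0.562 0.055 0.085] [0.51  0.036 0.053] [0.645 0.074 0.107]
top lever_knob 0.55 [313.7, 187.8, 333.5, 255.5] [0.56  0.055 0.086] [0.509 0.038 0.055] [0.648 0.074 0.107]
top open_tin 0.58 [204.4, 197.9, 227.4, 221.7] [0.613 0.31  0.023] [0.588 0.285 0.007] [0.637 0.334 0.043]
top brass_weight 0.83 [204.3, 235.1, 217.1, 254.1] [0.529 0.315 0.035] [0.514 0.301 0.009] [0.548 0.335 0.053]
top small_vial 0.68 [430.4, 248.2, 447.9, 262.0] [ 0.508 -0.209  0.072] [ 0.496 -0.226  0.013] [ 0.523 -0.198  0.081]
```

```bash
python3 - <<'E'
from h import *
im=cv2.imread('pics/top0.png')[170:290,250:410]; im2=cv2.imread('pics/scene0.png')[130:310,230:390]
cv2.imwrite('pics/c1.png',np.vstack([cv2.resize(im,(640,288*640//640*1),interpolation=3) if 0 else cv2.resize(im,(400,300),interpolation=3),cv2.resize(im2,(400,300),interpolation=3)]))
cv2.imwrite('pics/c1.png',np.hstack([cv2.resize(im,(400,300),interpolation=3),cv2.resize(im2,(400,450),interpolation=3)[:300]])) if 0 else None
W=[]
for c in ['top','scene']:
    _,d=viewer.camera(c); info=viewer.camera_info(c)
    v,u=np.mgrid[0:480,0:640]; X=world(c,info,d,u.ravel(),v.ravel())
    X=X[(abs(X[:,0]-.59)<.13)&(abs(X[:,1]-.055)<.08)&(X[:,2]>.005)]
    pl=X[(X[:,2]<.021)]; print(c,len(pl),cv2.minAreaRect((pl[:,:2]*1000).astype(np.float32)))
    hi=X[(X[:,2]>.07)]
    for x0 in np.arange(.48,.72,.01):
        s=hi[abs(hi[:,0]-x0)<.005]
        if len(s): print(round(x0,3),len(s),np.round([s[:,1].min(),s[:,1].mean(),s[:,1].max(),s[:,2].min(),s[:,2].max()],3))
E
```

```text
top 1843 ((592.08935546875, 56.037349700927734), (158.86126708984375, 249.68101501464844), 85.80474090576172)
0.51 48 [0.046 0.058 0.07  0.094 0.114]
0.52 57 [0.046 0.058 0.07  0.1   0.111]
0.53 23 [0.053 0.06  0.07  0.09  0.103]
0.54 43 [0.04  0.056 0.071 0.073 0.099]
0.55 78 [0.036 0.056 0.076 0.073 0.098]
0.56 87 [0.034 0.055 0.078 0.07  0.101]
0.57 74 [0.036 0.056 0.077 0.07  0.102]
0.58 39 [0.041 0.055 0.07  0.071 0.092]
0.59 23 [0.05  0.054 0.059 0.085 0.092]
0.6 22 [0.05  0.054 0.059 0.083 0.095]
0.61 18 [0.05  0.055 0.059 0.077 0.093]
0.62 25 [0.048 0.052 0.057 0.08  0.088]
0.63 33 [0.039 0.052 0.066 0.073 0.088]
0.64 67 [0.035 0.052 0.069 0.075 0.092]
0.65 57 [0.035 0.051 0.069 0.074 0.094]
0.66 7 [0.039 0.056 0.066 0.078 0.087]
scene 1967 ((591.9945678710938, 52.47205352783203), (209.59532165527344, 126.78768920898438), 9.123213768005371)
0.5 1 [0.047 0.047 0.047 0.096 0.096]
0.51 55 [0.044 0.06  0.071 0.084 0.107]
0.52 85 [0.044 0.059 0.071 0.088 0.108]
0.53 38 [0.048 0.058 0.068 0.078 0.102]
0.54 72 [0.038 0.059 0.075 0.075 0.1  ]
0.55 87 [0.033 0.06  0.077 0.072 0.099]
0.56 115 [0.032 0.059 0.079 0.072 0.101]
0.57 84 [0.035 0.06  0.075 0.07  0.095]
0.58 41 [0.049 0.057 0.066 0.071 0.094]
0.59 32 [0.048 0.056 0.061 0.081 0.093]
0.6 32 [0.049 0.055 0.061 0.08  0.091]
0.61 30 [0.048 0.055 0.059 0.08  0.089]
0.62 36 [0.047 0.054 0.06  0.078 0.088]
0.63 49 [0.037 0.053 0.067 0.071 0.088]
0.64 92 [0.038 0.056 0.07  0.07  0.093]
0.65 108 [0.035 0.054 0.071 0.071 0.093]
0.66 10 [0.042 0.059 0.066 0.071 0.085]
```

View pics/c1.png

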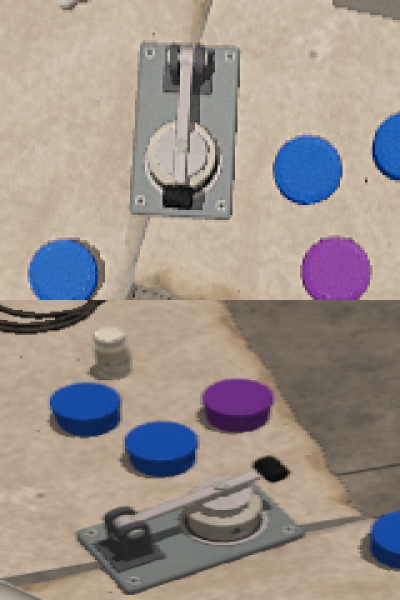

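View pics/top0.png

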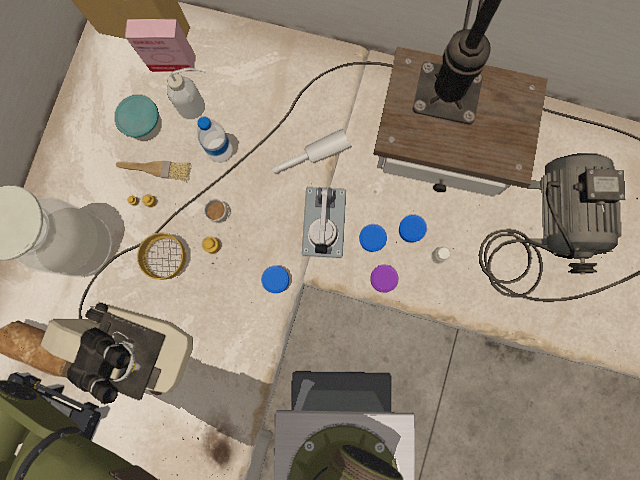

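View pics/scene0.png

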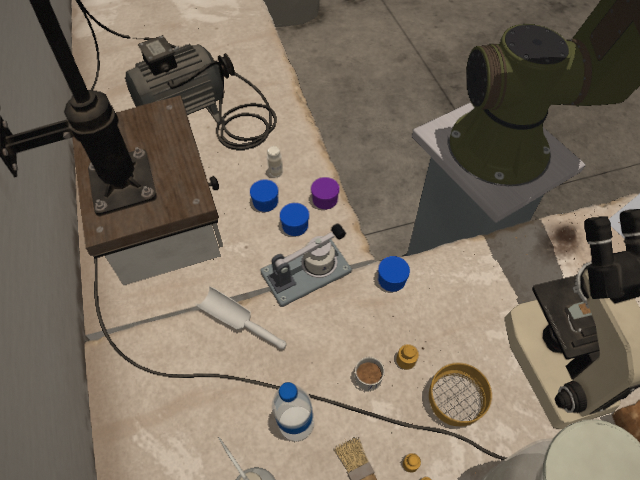

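```bash
python3 - <<'E'
from h import *
c='top'
_,d=viewer.camera(c); info=viewer.camera_info(c)
v,u=np.mgrid[0:480,0:640]; X=world(c,info,d,u.ravel(),v.ravel())
print('rows x from .1 to .9, cols y .7..-.5 : max z cm')
for x in np.arange(.9,.1,-.05):
    r=[]
    for y in np.arange(.7,-.5,-.05):
        s=X[(abs(X[:,0]-x)<.025)&(abs(X[:,1]-y)<.025)]
        r.append('%3d'%(100*s[:,2].max()) if len(s) else '  .')
    print('%.2f'%x,' '.join(r))
E
```

```text
rows x from .1 to .9, cols y .7..-.5 : max z cm
0.90   0   0   0   6   7   6  19  20  18   0   0   1   0   0   0   0  18  21  35   .  19  18  18   .
0.85   0   0   0   7   7   7  15  15   0   0   0   1   0   0   0   0  18  38  54  39  19  18  18   0
0.80   0   0   0   7   7   6   0  14  19   0   1   0   2   2   2  18  18  38  52  38  18  18  19   0
0.75   0   0   0   1   1   1   1  15  19   1   1   3   3   2   2  18  19  18  18  19  18  18  18   0
0.70   0   0   0   1   1   1   1   0   1   0   2   2   0   0   0  18  18  18  18  19  18  18  18  16
0.65   0   0   0   2   4   4   0   4   4   0   0   0   2   9   2   0   0   0  17  18  18  18  18  19
0.60   .  31  31  12   2   2   1   4   4   0   0   0   5   9   2   4   4   4   4   0   0   1  19  18
0.55   .  31  31  31   5   5   5   5   5   0   0   0   8  10   2   4   4   4   7   0   1   1  18  18
0.50   .  31  31  31   5   4   5   5   5   0   4   4   2  11   1   4   4   0   8   7   1   1   1  16
0.45  20  31  31   0   0   5   5   0   0   0   4   4   0   0   0   4   4   0   0   0   0   1   1   1
0.40   0   2   2  10   4   0   0   0   0   0   4   4   0 -78   0   0   0   0   0   0   0   1   1   1
0.35   6   2  24  26  30  32  17  17   0   0   0   0  -4 -78 -78 -77 -78  -5   0   0   0   0   0   0
0.30   8   8  25  26  31  33  36  35   0   0   0   0 -78 -78 -78 -78 -78 -78 -78 -78 -78  -1   0   0
0.25   8   8  34  34  52  52  36   5   0   0   0   0 -78 -78 -78 -78 -78 -78 -78 -78 -78 -78 -78 -78
0.20   4   6   0  28  51  54  56  56  56   0   0   0 -78 -78 -78 -78 -78 -78 -78 -78 -78 -78 -78 -78
0.15   0   0   0   0  52  56  57  58  58  57   0   0   0   0  25   0   0   0 -69 -78 -78 -78 -78 -78
```

```bash
python3 - <<'E'
from h import *
for c in ['scene','top']:
    im,d=viewer.camera(c); info=viewer.camera_info(c)
    v,u=np.mgrid[0:480,0:640]; X=world(c,info,d,u.ravel(),v.ravel())
    print(c,'min x of points with z>.15 (and z max), by y ; x<.45')
    for y in np.arange(.66,.2,-.04):
        out=[]
        for z0 in np.arange(.1,.6,.05):
            s=X[(abs(X[:,1]-y)<.02)&(X[:,2]>z0)&(X[:,2]<z0+.05)&(X[:,0]<.45)&(X[:,0]>.05)]
            out.append('%4.2f-%4.2f'%(s[:,0].min(),s[:,0].max()) if len(s)>3 else '    .    ')
        print('%.2f'%y,' '.join(out))
im,d=viewer.camera('wrist'); cv2.imwrite('pics/w0.png',im)
E
```

```text
scene min x of points with z>.15 (and z max), by y ; x<.45
0.66     .         .         .         .         .         .         .         .         .         .    
0.62     .         .         .         .         .         .         .         .         .         .    
0.58 0.31-0.38 0.31-0.35 0.32-0.35 0.33-0.34     .         .         .         .         .         .    
0.54 0.32-0.39 0.31-0.35 0.33-0.35 0.29-0.34     .         .         .         .         .         .    
0.50 0.31-0.33 0.29-0.37 0.32-0.33 0.27-0.33 0.28-0.32     .         .         .         .         .    
0.46     .     0.27-0.36 0.30-0.32 0.30-0.34 0.25-0.34     .         .         .         .         .    
0.42     .     0.25-0.35 0.26-0.31 0.24-0.33 0.21-0.33 0.22-0.31     .         .         .         .    
0.38     .     0.24-0.34     .         .     0.22-0.31 0.24-0.31     .         .         .         .    
0.34     .         .         .         .         .         .         .         .         .         .    
0.30     .         .         .         .         .         .         .         .         .      
[... 831 characters left out ...]
0.31 0.16-0.34 0.14-0.34 0.19-0.22 0.23-0.24 0.18-0.25 0.13-0.25 0.15-0.16
0.42     .     0.19-0.35 0.24-0.31 0.24-0.32 0.15-0.33 0.22-0.31     .     0.21-0.22 0.16-0.22 0.15-0.19
0.38     .     0.24-0.34     .         .     0.22-0.31 0.24-0.31     .     0.19-0.21 0.18-0.21 0.15-0.19
0.34     .         .         .         .         .         .         .     0.18-0.19 0.17-0.19 0.16-0.18
0.30     .         .         .         .         .         .         .         .     0.16-0.18 0.16-0.18
0.26     .         .         .         .         .         .         .         .     0.15-0.16 0.16-0.16
0.22     .         .         .         .         .         .         .         .         .         .
```

View pics/w0.png

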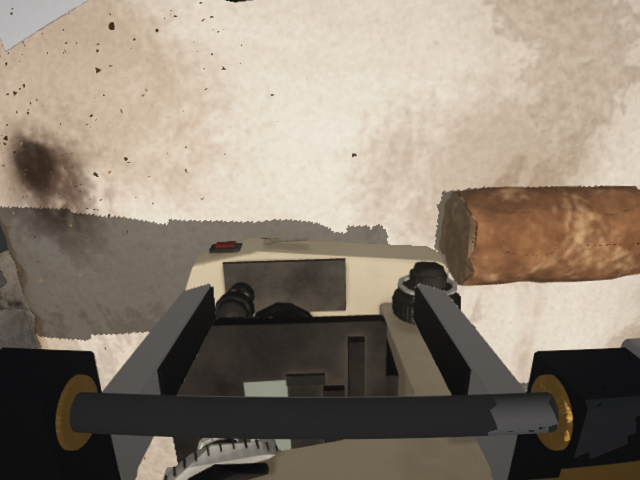

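Call:
{"api": "carry_out", "payload": {
  "commands": [-1,0,0,20,0,0,0,-1,0,0,20,0,0,0,-1,0,0,20,0,0,0,-1,0,0,20,0,0,0,-1,0,0,20,0,0,0,-1,0,0,20,0,0,0,-1,27.4,-45.4,20,0,0,0.32,-1,27.4,-45.4,20,0,0,0.32,-1,27.4,-45.4,20,0,0,0.32,-1,27.4,-45.4,20,0,0,0.32,-1,27.4,-45.4,20,0,0,0.32,-1,27.4,-45.4,20,0,0,0.32],
  "force": 10
}}

```text
time_s: 2.1
ee_pos: [0.3237, 0.3017, 0.4053]
eef_rot: [3.141, -0.0, 1.526]
force: [1.1, 0.7, 0.1]
grip_width: 0.0939
```

Call:
{"api": "carry_out", "payload": {
  "commands": [-1,16,-24.2,-4,0,0,0,-1,16,-24.2,-4,0,0,0,-1,16,-24.2,-4,0,0,0,-1,16,-24.2,-4,0,0,0,-1,16,-24.2,-4,0,0,0,-1,16,-24.2,-4,0,0,0,-1,16,-24.2,-4,0,0,0,-1,16,-24.2,-12,0,0,0,-1,16,-24.2,-12,0,0,0,-1,16,-24.2,-12,0,0,0]
}}

```text
time_s: 2.93
ee_pos: [0.4815, 0.0588, 0.2783]
eef_rot: [-3.131, 0.001, 1.525]
force: [-1.0, -0.1, -1.6]
grip_width: 0.0939
```

```bash
cat > look.py <<'E'
from h import *
import sys
o=ctrl.get_obs(); print(o['ee_pos'],o['eef_rot'],o['grip_width'])
info=viewer.camera_info('wrist'); im,d=viewer.camera('wrist')
print('cam pos',-np.array(info['R']).T@np.array(info['t']))
for t in sys.argv[2:]:
    for r in nets.silhouettes('wrist',t)[:3]:
        v,u=np.nonzero(r['region']); W=world('wrist',info,d,u,v)
        np.save(f'/tmp/{t}.npy',W)
        print(t,round(r['confidence'],2),np.round(r['extent']),np.round([np.median(W,0),np.percentile(W,2,axis=0),np.percentile(W,98,axis=0)],3).tolist())
cv2.imwrite(f'pics/{sys.argv[1]}.png',im)
v,u=np.mgrid[0:480,0:640]; X=world('wrist',info,d,u.ravel(),v.ravel()); np.save('/tmp/all.npy',X)
E
python3 look.py w1 lever_knob lever stand tin
```

```text
[0.48147161 0.05878918 0.27831552] [-3.13069763e+00  9.62947570e-04  1.52497973e+00] 0.0939484778345808
cam pos [0.40365042 0.06306982 0.45854689]
lever_knob 0.84 [292. 248. 337. 378.] [[0.555, 0.055, 0.088], [0.505, 0.036, 0.074], [0.641, 0.074, 0.106]]
lever 0.58 [291. 246. 339. 377.] [[0.555, 0.055, 0.088], [0.505, 0.036, 0.074], [0.641, 0.075, 0.106]]
stand 0.57 [271. 228. 361. 384.] [[0.574, 0.055, 0.015], [0.506, 0.008, 0.011], [0.664, 0.1, 0.105]]
tin 0.93 [144. 162. 211. 225.] [[0.453, -0.082, 0.042], [0.426, -0.114, 0.003], [0.483, -0.056, 0.044]]
tin 0.85 [178. 244. 242. 305.] [[0.541, -0.052, 0.042], [0.519, -0.087, 0.007], [0.572, -0.03, 0.044]]
tin 0.77 [286. 259. 343. 313.] [[0.547, 0.072, 0.056], [0.533, 0.027, 0.028], [0.583, 0.085, 0.058]]
```

View pics/w1.png

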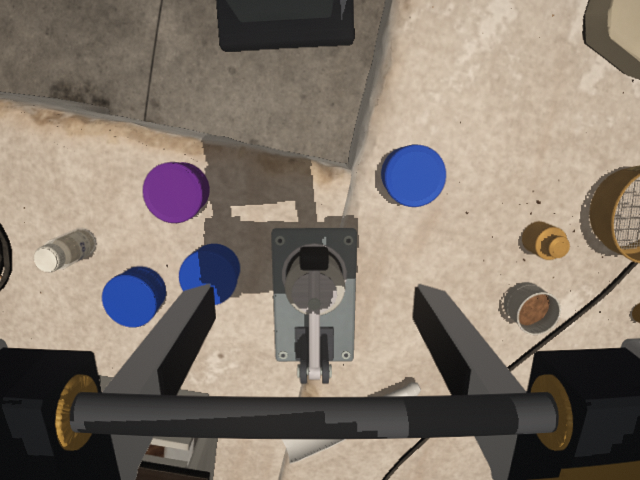

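```bash
python3 - <<'E'
from h import *
X=np.load('/tmp/lever_knob.npy'); k=X[(X[:,0]<.533)&(X[:,2]>.088)]
print('knob',len(k),k.min(0),k.max(0),np.percentile(k,[5,95],axis=0), 'topz',np.percentile(k[:,2],98))
b=X[(X[:,0]>.585)&(X[:,0]<.625)&(X[:,2]>.07)]; print('bar',np.polyfit(b[:,0],b[:,1],1),b.mean(0), np.polyfit(b[:,0],b[:,2],1))
A=np.load('/tmp/stand.npy'); p=A[(A[:,2]<.019)&(A[:,2]>.009)]; r=cv2.minAreaRect((p[:,:2]*1000).astype(np.float32)); print(r)
a=np.load('/tmp/all.npy'); t=a[(abs(a[:,2]-.056)<.004)&(abs(a[:,0]-.56)<.05)&(abs(a[:,1]-.057)<.05)]
print('lid',np.percentile(t,[1,50,99],axis=0)); c=cv2.minEnclosingCircle((t[:,:2]*1000).astype(np.float32)); print(c)
E
```

```text
knob 731 [0.50337724 0.04477753 0.0922876 ] [0.53293753 0.06989467 0.10762349] [[0.50451492 0.04632838 0.09610022]
 [0.52990043 0.06829936 0.10649245]] topz 0.10684327490398962
bar [-0.0426746   0.07934593] [0.60497026 0.05352907 0.08705747] [-0.13006938  0.16574558]
((589.2383422851562, 53.90802764892578), (96.40079498291016, 165.9912109375), 87.4710464477539)
lid [[0.53266103 0.0256954  0.05341659]
 [0.55125891 0.0683834  0.0563687 ]
 [0.5880771  0.08674717 0.05843993]]
((559.1417846679688, 56.197139739990234), 31.74492073059082)
```

Call:
{"api": "carry_out", "payload": {
  "commands": [-1,3.3,-0.1,-10,0,0,0,-1,3.3,-0.1,-10,0,0,0,-1,3.3,-0.1,-10,0,0,0,-1,3.3,-0.1,-14,0,0,0,-1,3.3,-0.1,-17,0,0,0,-1,3.3,-0.1,-19.9,0,0,0,-1,3.3,-0.1,-19.9,0,0,0,-1,3.3,-0.1,-19.9,0,0,0,-1,3.3,-0.1,-19.9,0,0,0],
  "force": 10
}}

```text
time_s: 3.93
ee_pos: [0.5188, 0.0594, 0.0917]
eef_rot: [3.134, -0.001, 1.528]
force: [0.2, 0.0, 0.8]
grip_width: 0.094
```

Call:
{"api": "carry_out", "payload": {
  "commands": [-1,-0.4,-0.2,-1.3,0,0,0,-1,-0.4,-0.2,-1.3,0,0,0,-1,-0.4,-0.2,-1.3,0,0,0]
}}

```text
time_s: 4.18
ee_pos: [0.5156, 0.0575, 0.0805]
eef_rot: [3.132, -0.001, 1.528]
force: [0.5, -0.7, -0.1]
grip_width: 0.0941
```

Call:
{"api": "carry_out", "payload": {
  "commands": [0.5,0,0,0,0,0,0,0.7,0,0,0,0,0,0,0.9,0,0,0,0,0,0,0.9,0,0,0,0,0,0,0.9,0,0,0,0,0,0,0.9,0,0,0,0,0,0,0.9,0,0,0,0,0,0,0.9,0,0,0,0,0,0,0.9,0,0,0,0,0,0],
  "force": 10
}}

```text
time_s: 4.93
ee_pos: [0.5155, 0.0575, 0.0805]
eef_rot: [3.132, -0.001, 1.528]
force: [-0.4, 0.2, 1.0]
grip_width: 0.0376
```

Call:
{"api": "carry_out", "payload": {
  "commands": [1,0,0,0,0,0,0,1,0,0,0,0,0,0,1,0,0,0,0,0,0,1,0,0,0,0,0,0]
}}

```text
time_s: 5.27
ee_pos: [0.5155, 0.0572, 0.0804]
eef_rot: [3.132, -0.0, 1.528]
force: [0.1, -4.3, -0.1]
grip_width: 0.0259
```

```bash
python3 - <<'E'
from h import *
p=-.0441; h=np.array([.6435,.0518]); 
for T in [.13,.35,.57,.79,1.0,1.2,1.4,1.6,1.75,1.87]:
    k=.13*np.array([-np.cos(T)+np.cos(.13),np.sin(T)-np.sin(.13)])*100
    print(T,np.round([k[0]*np.cos(p),k[0]*np.sin(p),k[1]],1))
E
```

```text
0.13 [ 0. -0.  0.]
0.35 [ 0.7 -0.   2.8]
0.57 [ 1.9 -0.1  5.3]
0.79 [ 3.7 -0.2  7.5]
1.0 [ 5.9 -0.3  9.3]
1.2 [ 8.2 -0.4 10.4]
1.4 [10.7 -0.5 11.1]
1.6 [13.3 -0.6 11.3]
1.75 [15.2 -0.7 11.1]
1.87 [16.7 -0.7 10.7]
```

Call:
{"api": "carry_out", "payload": {
  "commands": [1,0.3,0,1.4,0,0,0,1,0.7,-0.1,2.8,0,0,0,1,1.2,-0.1,4.1,0,0,0,1,1.9,-0.1,5.3,0,0,0,1,2.8,-0.2,6.4,0,0,0,1,3.7,-0.2,7.5,0,0,0,1,4.8,-0.3,8.4,0,0,0,1,5.9,-0.3,9.3,0,0,0,1,5.9,-0.3,9.3,0,0,0,1,5.9,-0.3,9.3,0,0,0]
}}

```text
time_s: 6.1
ee_pos: [0.5746, 0.0545, 0.1737]
eef_rot: [3.131, -0.001, 1.528]
force: [-2.2, 1.0, 4.4]
grip_width: 0.026
```

Call:
{"api": "carry_out", "payload": {
  "commands": [1,1.1,-0.1,0.6,0,0,0,1,2.3,-0.1,1.1,0,0,0,1,3.5,-0.1,1.5,0,0,0,1,4.8,-0.2,1.8,0,0,0,1,6.1,-0.2,1.95,0,0,0,1,7.4,-0.3,2.0,0,0,0,1,8.4,-0.3,1.9,0,0,0,1,9.3,-0.4,1.8,0,0,0,1,10.5,-0.4,1.5,0,0,0,1,10.8,-0.4,1.4,0,0,0,1,10.8,-0.4,1.4,0,0,0,1,10.8,-0.4,1.4,0,0,0]
}}

```text
time_s: 7.1
ee_pos: [0.6827, 0.0499, 0.1875]
eef_rot: [3.131, -0.0, 1.527]
force: [1.8, -4.4, 3.1]
grip_width: 0.026
```

Call:
{"api": "carry_out", "payload": {
  "commands": [-1,0,0,0,0,0,0,-1,0,0,0,0,0,0,-1,0,0,0,0,0,0,-1,0,0,0,0,0,0,-1,0,0,6,0,0,0,-1,0,0,10,0,0,0,-1,0,0,10,0,0,0,-1,0,0,10,0,0,0,-1,-8,0.4,10,0,0,0,-1,-20,0.4,10,0,0,0,-1,-20,0.4,10,0,0,0,-1,-20,0.4,10,0,0,0]
}}

```text
time_s: 8.1
ee_pos: [0.5163, 0.0536, 0.2858]
eef_rot: [3.133, -0.0, 1.528]
force: [0.7, -0.3, 1.0]
grip_width: 0.0943
```

```bash
python3 look.py w2 tin; python3 - <<'E'
from h import *
a=np.load('/tmp/all.npy'); t=a[(abs(a[:,2]-.056)<.004)&(abs(a[:,0]-.56)<.045)&(abs(a[:,1]-.057)<.045)]
print('lid',np.percentile(t,[1,50,99],axis=0)); print(cv2.minEnclosingCircle((t[:,:2]*1000).astype(np.float32)))
E
```

```text
[0.51626171 0.0536028  0.28575542] [ 3.13303378e+00 -2.03381804e-04  1.52751033e+00] 0.09425451770983084
cam pos [0.43493564 0.05763873 0.46444144]
tin 0.87 [384. 104. 450. 167.] [[0.449, 0.161, 0.042], [0.421, 0.133, 0.001], [0.479, 0.192, 0.044]]
tin 0.84 [103. 228. 165. 290.] [[0.568, -0.146, 0.042], [0.543, -0.178, 0.005], [0.6, -0.122, 0.044]]
tin 0.82 [182. 207. 243. 269.] [[0.545, -0.057, 0.042], [0.519, -0.086, 0.009], [0.576, -0.031, 0.044]]
lid [[0.52905644 0.02688775 0.05375181]
 [0.55808862 0.05610456 0.05618284]
 [0.58816464 0.08535061 0.0581088 ]]
((559.3148193359375, 56.198875427246094), 31.86951446533203)
```

View pics/w2.png

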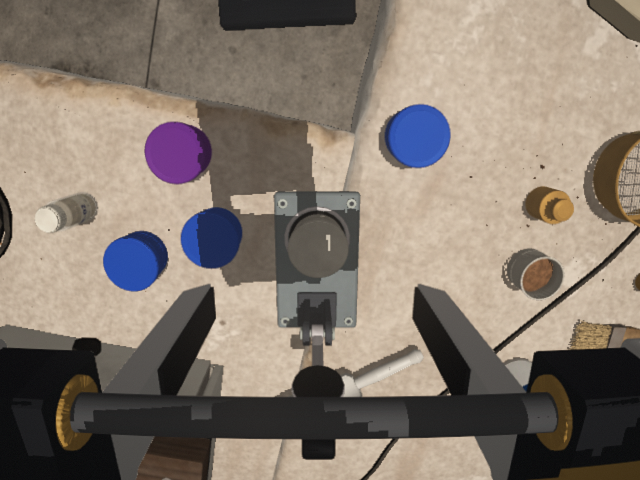

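Call:
{"api": "carry_out", "payload": {
  "commands": [-1,4.3,0.2,-6,0,0,0,-1,4.3,0.2,-12,0,0,0,-1,4.3,0.2,-12,0,0,0,-1,4.3,0.2,-12,0,0,0,-1,4.3,0.2,-12,0,0,0,-1,4.3,0.2,-12,0,0,0]
}}

```text
time_s: 8.7
ee_pos: [0.5572, 0.0559, 0.1684]
eef_rot: [3.132, -0.0, 1.528]
force: [-0.6, 0.4, 0.9]
grip_width: 0.0941
```

Call:
{"api": "carry_out", "payload": {
  "commands": [-1,0.2,0,-4,0,0,0,-1,0.2,0,-7.5,0,0,0,-1,0.2,0,-10.5,0,0,0,-1,0.2,0,-12.5,0,0,0,-1,0.2,0,-13.5,0,0,0,-1,0.2,0,-14.2,0,0,0,-1,0.2,0,-14.2,0,0,0,-1,0.2,0,-14.2,0,0,0,-1,0.2,0,-14.2,0,0,0]
}}

```text
time_s: 9.45
ee_pos: [0.5602, 0.0559, 0.0282]
eef_rot: [3.13, -0.001, 1.528]
force: [-0.8, -0.1, 0.1]
grip_width: 0.0939
```

Call:
{"api": "carry_out", "payload": {
  "commands": [-1,-0.1,0,-0.3,0,0,0,-1,-0.1,0,-0.3,0,0,0,1,-0.1,0,-0.3,0,0,0,1,-0.1,0,-0.3,0,0,0,1,-0.1,0,-0.3,0,0,0,1,-0.1,0,-0.3,0,0,0,1,-0.1,0,-0.3,0,0,0,1,-0.1,0,-0.3,0,0,0,1,-0.1,0,-0.3,0,0,0,1,-0.1,0,-0.3,0,0,0,1,-0.1,0,-0.3,0,0,0],
  "force": 15
}}

```text
time_s: 10.37
ee_pos: [0.5592, 0.056, 0.0252]
eef_rot: [3.13, -0.001, 1.528]
force: [0.4, 0.8, -0.6]
grip_width: 0.0594
```

Call:
{"api": "carry_out", "payload": {
  "commands": [1,0,0,0,0,0,0,1,0,0,0.5,0,0,0,1,0,0,1,0,0,0,1,0,0,1.7,0,0,0,1,0,0,2.5,0,0,0,1,0,0,3.5,0,0,0,1,0,0,4.5,0,0,0,1,0,0,5.5,0,0,0,1,0,0,6.5,0,0,0,1,0,0,7.5,0,0,0,1,0,0,8.5,0,0,0,1,0,0,9.3,0,0,0],
  "force": 20
}}

```text
time_s: 11.37
ee_pos: [0.5594, 0.0559, 0.1195]
eef_rot: [3.129, -0.001, 1.528]
force: [-0.3, 0.0, -0.1]
grip_width: 0.0594
```

Call:
{"api": "carry_out", "payload": {
  "commands": [1,0,0,1.0,0,0,0,1,0,0,1.0,0,0,0,1,0,0,1.0,0,0,0,1,0,0,1.0,0,0,0,1,0,0,1.0,0,0,0,1,0,0,1.0,0,0,0]
}}

```text
time_s: 11.87
ee_pos: [0.5592, 0.056, 0.129]
eef_rot: [3.13, -0.001, 1.528]
force: [0.1, -0.5, -1.3]
grip_width: 0.0594
```

```bash
python3 look.py w3; python3 - <<'E'
from h import *
print(ctrl.get_obs()['joint_vel'])
a=np.load('/tmp/all.npy'); t=a[(abs(a[:,2]-.158)<.02)&(abs(a[:,0]-.56)<.033)&(abs(a[:,1]-.057)<.033)]
print(len(t),np.percentile(t,[1,50,99],axis=0))
A=np.c_[t[:,:2],np.ones(len(t))]; print('lid plane slope',np.linalg.lstsq(A,t[:,2],rcond=None)[0])
im,d=viewer.camera('scene'); im1=im[130:310,200:440]; w=cv2.imread('pics/w3.png')
cv2.imwrite('pics/fin.png',np.hstack([cv2.resize(im1,(400,300),interpolation=3),cv2.resize(w,(400,300))]))
E
```

```text
[0.55915335 0.05595444 0.12896846] [ 3.12985569e+00 -5.73328744e-04  1.52816367e+00] 0.05936123262442984
cam pos [0.47725434 0.05989659 0.30738816]
[ 2.88311845e-04 -1.22401237e-03 -2.48686151e-03  8.71592995e-05
 -2.59290227e-04  1.27145577e-03]
19221 [[0.52798905 0.02559472 0.14078666]
 [0.55414595 0.05662136 0.1599309 ]
 [0.58605539 0.08827472 0.17565656]]
lid plane slope [ 0.04321637 -0.00228207  0.13607934]
```

View pics/fin.png

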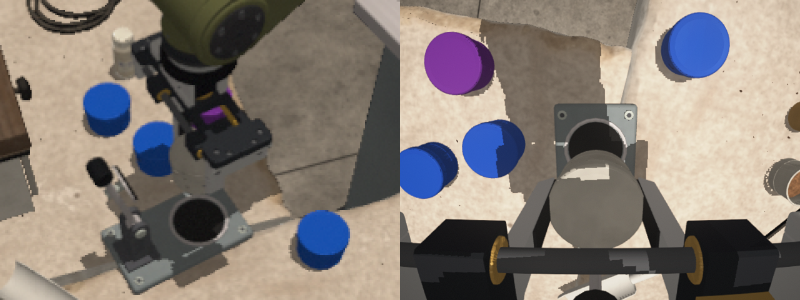

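```bash
python3 -c "
from station import ticket
print(ticket.hand_in())"
```

```text
the job is handed in; nothing more can be done
None
```

The lever is swung back to about 1.88 rad, worked out from where the knob was when I let go of it. The tin is held in the air about 10 cm above its seat. I handed the job in at about 12 s; no verdict was reported.

- **Lever first:** I gripped the knob by its flat ends and followed the arc. The wrist view afterwards showed the tin still centred in its seat (lid at 559, 56 mm).
- **Tin:** I gripped the body at about 59.4 mm with 20 N and lifted it straight up by 104 mm. In the last picture the seat is empty and the lever still leans back. The blue and purple tins and the vial looked undisturbed; the open tin and brass weight I last saw standing before the lift.
- **At rest:** joint speeds were under 0.003 rad/s at the end, and the outside force on the tool was about 1 N.
- **Tilt:** the tool was level to about 0.012 rad. A rough plane fit to the tin's lid gave a slope of 0.043 rad, probably because finger pixels got into the fit. That disagrees with the tool reading, but is still under the 0.12 limit.

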